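# Rack a sample bottle and stopper it

## Task

Lift the open amber sample bottle out of the shallow grey tray and stand it, upright, fully down in the empty one of the two round black holders. Then close it with the stopper that fits its neck, the smaller of the two in the grey stand, set straight in until its collar rests on the rim all round, and let go. Never tip the bottle far over, and leave the other stopper, the closed bottle, the tube rack and the pen where they are.

Things in the scene. Friction and masses are not known exactly. Their poses are not given: they have to be found in the camera images.
- bottle: Open amber glass bottle, round, 100 mm tall, about 220 g, standing upright in the tray. Body 60 mm across up to 42 mm height, sloping shoulder to 62 mm, then a straight neck 39 mm across up to the rim at 100 mm; the neck's bore is 32 mm across. Origin: centre of its underside, z up along its axis.
- bottle_rim (a point): Centre of the open mouth of the bottle, in the plane of the rim, 100 mm above its underside; z along the bottle's axis.
- stopper: The stopper that fits: off-white silicone rubber, round, 66 mm tall, about 45 g. Tapered plug from 23 mm across at the tip to 29 mm at 30 mm height, then a collar 42 mm across and 6 mm thick (30 to 36 mm), then an upright knob 22 mm across and 30 mm high (36 to 66 mm) to hold it by. Starts upright, tip down, in either cup of the stand. Origin: centre of the tip's flat end, z up along the axis. Fully set, its tip is 70 mm above the bottle's underside.
- stopper_collar (a point): Point on the stopper's axis at the underside of its collar, 30 mm above its tip; it meets bottle_rim when the stopper is fully home.
- big_stopper: The other stopper, too wide for the neck: same form, material and height, plug 31 to 38 mm across, collar 54 mm across, knob 22 mm across. Starts in the other cup of the stand; to be left alone. Origin: centre of its tip, z up.
- empty_holder: Fixed black plastic round holder with nothing in it, 88 mm across and 36 mm high, with an open round well 64 mm across and 30 mm deep. Origin: centre of its underside on the bench, z up.
- empty_holder_floor (a point): Centre of the floor of the empty holder's well, 6 mm above the bench and 30 mm below its top edge; the bottle's underside comes to rest here.
- full_holder: Fixed holder of the same form in which the closed bottle stands. Origin: centre of its underside.
- closed_bottle: Bottle of the same form as the open one with a stopper already in it, 136 mm tall in all, standing in the full holder; to be left alone. Origin: centre of its underside, z up.
- tray: Fixed shallow grey tray, 160 mm (its x) by 140 mm (its y), 30 mm high, walls 4 mm, in which the open bottle stands. Origin: centre of its underside.
- stand: Fixed grey stopper stand: plate 70 mm (its x) by 170 mm (its y), 6 mm thick, with two upright round cups 52 mm across, 14 mm high, 40 mm inside, centred 45 mm to either side of the origin along its y. The stoppers' tips rest 6 mm above the bench, with some play. Origin: centre of its underside.
- tube_rack: Small black rack with eight red-capped tubes, 52 by 96 mm and 83 mm high, loose, at the far side; to be left alone. Origin: centre of its underside.
- pen: Pen, 125 mm long and about 11 mm thick, lying on the bench at the far side; to be left alone. Origin: under its middle, its x along the pen.
Not all that is in view belongs to the job. Leave any blue look-alike of the stopper alone.

How it is judged:
By the outcome, as a careful person would: the job done as asked, in the order asked, and still so for the second after the job is handed in, with the robot touching nothing.
It also fails if it takes over 64 s, if anything falls off the work surface, if the arm or the gripper's body presses on something with over 40 N, if the wrist force passes 120 N, or if a joint passes its speed limit or range.

## Robot

A 7-joint arm with a two-finger parallel gripper is mounted at the origin on the work surface. World frame = base frame: x ahead of the robot, y to its left, z up, the work surface at z = 0. Lengths are in mm, angles in rad, forces in N, time in s.
With the tool pointing down it reaches from about 400 to 925 mm from the base axis. Payload 5.6 kg.
Tool frame: the origin (TCP) lies midway between the tips of the shut fingers; the grasp point (between the pads) lies 19 mm behind it (bot.grip_depth is the z of the grasp point in the tool frame, in mm); z points along the fingers, y is the direction in which the jaws open and shut (so a half turn about z gives the same grasp; the last joint's range is limited). The gripper opens to 85 mm and grips with 20 to 120 N. Pads are 22 mm wide; open, the fingers measure 114 mm over their backs; the gripper's body (76 mm by 85 mm) begins 54 mm behind the grasp point. The pads swing forward as they close: fully open they stand 13 mm farther back than shut.
Start: joints at [-1.212, 0.468, -0.012, 1.603, 0.006, 1.071, -0.056], TCP at [254.239, 598.223, 231.29] pointing down, gripper open.
Joint ranges: [-2.53, 2.53], [-0.31, 2.02], [-1.57, 1.55], [0.28, 2.44], [-1.29, 4.43], [0.15, 1.84], [-2.92, 2.92]. Speed limits (rad/s): [2.57, 2.57, 3.14, 3.14, 3.14, 3.14, 3.14].

## Interface

Orientations are given as a 3x3 rotation matrix whose columns are the frame's x, y, z axes.
In Python, from rig import bot, capture, search_frame, mark_of gives the robot as it stands.
- The arm moves only by the tool move_arm, never from a script. Its argument "motion" is a list of rows, each an object with "travel": the shift along the world's x, y, z each as a share of 75 cm, from -1 to 1, a list of three; "twist": the turn, a rotation vector about the world's x, y, z each as a share of 360 degrees, from -1 to 1, a list of three; "fingers": the opening, from -1 (shut) to 1 (fully open). A call has 1 to 5 rows; each row is the pose to reach, as a shift and turn from the pose commanded when the call began, turning the shorter way round; what a row does not reach only later rows make up. A row lasts 1/8 s, in which the tool goes at most 62.5 mm and 10.7 degrees, less where a joint would pass 70% of its speed; a pose out of reach is approached as far as the arm can. A call with a number of a shift or a turn outside -1 to 1 is refused whole. A call with a gripper value outside its range is refused whole. The fingers move at their own pace and stop on an object; "force" is the grip in N (left out, the last holds). Time passes only in rows, so rows that repeat a pose let the fingers close. It gives the time, the measured TCP pose, the force and the opening at its end, in the units of the state.
- bot.state(): the state, without advancing time (a new reading comes with each control period).
- capture(name): name is "scene" or "top" or "wrist"; returns a dict with "pixels" (420x560x3 uint8, red, green, blue), "z_map" (420x560 float32, mm along the optical axis (not along the pixel's ray), 0 where there is no reading), "camera_matrix" (3x3 intrinsics, pixels), "distortion" ([k1, k2, p1, p2, k3] as OpenCV has them; the pictures are not rectified), "rvec" (rotation vector, rad) and "tvec" (3), from world to camera coordinates, as OpenCV has them. Camera axes: x right, y down, z forward; pixel columns grow to the right and rows downward; lengths in mm; the calibration is good to about 2 mm. A picture is of the moment at which its call begins.
- bot.finish_job(): hands the job in, once; it reports no verdict.
Trained networks look in the newest picture that a camera, given by its name, has taken for a name from the list of things; names that differ only in an ending like _2 or _b are one class to them, and where a whole thing is asked for, a point or a joint stands for the part that bears it (a point fixed in the world has none). Each returns a list of dicts, best first, with "score" (0 to 1); they miss things now and then, are a little off and sometimes report something else, mostly with a low value. They report only what shows in the picture. A call takes as long as a camera call. They do not tell look-alikes from the thing itself.
- search_frame(thing, camera): "xy" ([column, row] in pixels, amid what is visible of it).
- mark_of(thing, camera): "xy" ([column, row] in pixels: a listed point, or the origin of a listed thing).
The state is a dict: "time_s": time; "joint_pos": joint angles; "dq": joint speeds; "tau": joint torques, N m; "eef_pos": TCP position; "eef_rot": TCP orientation; "contact_force": force on the tool from outside, world axes, zero at the start; "ft_torque": the same for the moment, N m; "width": finger opening in mm.
Only numpy, scipy, OpenCV 4.12 (cv2) and the standard library are available. Lean on these libraries where they do the work, as an engineer would, in place of code of your own. Each camera call takes 0.05 s, during which the arm holds its last target. There are 200 camera calls.

## Working session

There is one attempt and no reset: what is moved stays moved. The work goes in short steps, Python scripts to look and compute and a tool call to move; the robot and the scene stay as the last step left them, time stands still between calls to the robot, and variables do not carry over. Pictures are saved under pics/ and viewed, about 8 in all and at most 12, crops included, and the job is handed in when it is done.

Besides the shell and the picture viewer there is one more tool, called after "Call:" by a JSON object that holds its "api" and its "payload". move_arm: Moves the arm, as the interface text tells. Shift numbers are shares of 75 cm and turn numbers shares of 360 degrees, none past 1 either way. Its arguments: {"type":"object","properties":{"motion":{"type":"array"},"force":{"type":"number"}},"required":["motion"]}

```bash
mkdir -p pics; ls; cat > h.py <<'E'
import numpy as np, cv2
from rig import bot, capture, search_frame, mark_of
def pts(c):
    h,w=c["z_map"].shape
    u,v=np.meshgrid(np.arange(w),np.arange(h))
    n=cv2.undistortPoints(np.stack([u,v],-1).reshape(-1,1,2).astype(float),c["camera_matrix"],np.array(c["distortion"])).reshape(h,w,2)
    z=c["z_map"][...,None].astype(float)
    P=np.concatenate([n*z,z],-1)
    R=cv2.Rodrigues(np.array(c["rvec"],float))[0]
    W=(P-np.array(c["tvec"],float).ravel())@R
    W[c["z_map"]==0]=np.nan
    return W
def save(c,n): cv2.imwrite(f"pics/{n}.png",c["pixels"][...,::-1])
def circ(xy,r=None):
    A=np.c_[2*xy,np.ones(len(xy))];s=np.linalg.lstsq(A,(xy**2).sum(1),rcond=None)[0]
    return s[:2],np.sqrt(s[2]+s[0]**2+s[1]**2)
E
python3 - <<'E'
from h import *
for n in ("top","scene"):
    c=capture(n);save(c,n+"0");W=pts(c);np.save(n+"0.npy",W);np.save(n+"0p.npy",c["pixels"])
    for t in ["bottle","stopper","big_stopper","empty_holder","closed_bottle","tray","stand","bottle_rim"]:
        for d in search_frame(t,n)[:3]:
            x,y=np.round(d["xy"]).astype(int); print(n,t,round(d["score"],2),x,y,np.round(W[y,x]))
print(bot.state()); print(bot.grip_depth)
a=cv2.imread("pics/top0.png");b=cv2.imread("pics/scene0.png")
E
```

```text
pics
top bottle 0.82 126 250 [478. 299.  89.]
top stopper 0.75 445 281 [ 406. -419.   66.]
top stopper 0.55 428 231 [ 519. -385.   72.]
top stopper 0.4 126 250 [478. 299.  89.]
top big_stopper 0.95 391 244 [ 490. -301.   66.]
top big_stopper 0.53 433 233 [ 514. -396.   72.]
top empty_holder 0.68 306 227 [ 539. -112.    7.]
top closed_bottle 0.82 223 234 [510.  78. 110.]
top closed_bottle 0.54 117 264 [452. 346.   5.]
top tray 0.78 120 264 [451. 338.   6.]
top stand 0.83 406 238 [ 510. -351.    9.]
top stand 0.52 123 247 [492. 331.  11.]
top bottle_rim 0.81 126 249 [479. 297.  98.]
top bottle_rim 0.21 305 231 [ 529. -109.    5.]
scene bottle 0.81 424 293 [499. 330.  62.]
scene bottle 0.29 322 252 [560. 109.  35.]
scene bottle 0.15 224 165 [ 522. -344.    6.]
scene stopper 0.51 241 134 [ 406. -418.   35.]
scene stopper 0.49 216 149 [ 523. -382.   43.]
scene big_stopper 0.72 241 158 [ 490. -300.   41.]
scene empty_holder 0.88 269 202 [ 524. -127.    6.]
scene closed_bottle 0.59 330 232 [538. 106.  82.]
scene tray 0.88 434 306 [461. 347.   4.]
scene stand 0.96 225 165 [ 521. -341.    8.]
[... 194 characters left out ...]
y([ 1.25057169e-03,  2.06840740e-05,  1.69400587e-03, -1.76953759e-03,
        7.77828899e-05,  1.37448221e-03,  8.50188953e-04]), 'tau': array([-5.84052214e-04, -5.32216322e+01,  2.18623347e-02, -2.51636463e+01,
        1.15598241e-02,  1.18468040e-03, -6.23419780e-06]), 'eef_pos': array([254.25309247, 598.22854438, 231.30791543]), 'eef_rot': array([[-9.20315275e-01,  3.91177439e-01,  7.19841217e-05],
       [ 3.91177442e-01,  9.20315276e-01,  2.83248366e-05],
       [-5.51680498e-05,  5.42263444e-05, -9.99999997e-01]]), 'contact_force': array([ 0.56238402, -0.68717406, -0.33562476]), 'ft_torque': array([ 0.00015528, -0.01581041, -0.0271711 ]), 'width': 85.1910573715986}
-18.700000000000003
```

View pics/top0.png

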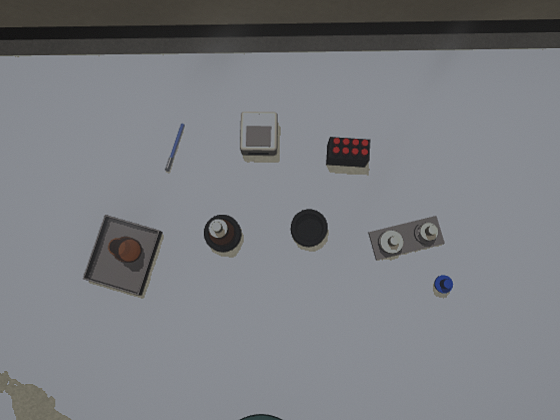

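View pics/scene0.png

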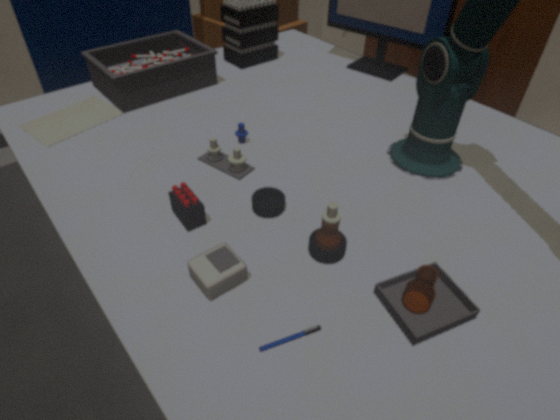

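```bash
cat > fit.py <<'E'
from h import *
def slab(W,x,y,rad,z0,z1):
    m=(np.hypot(W[...,0]-x,W[...,1]-y)<rad)&(W[...,2]>z0)&(W[...,2]<z1)
    return W[m]
E
python3 - <<'E'
from fit import *
for n in ("top","scene"):
    W=np.load(n+"0.npy")
    for lab,x,y,rad,zs in [("bottle",495,318,45,[(10,40),(64,97),(97,106)]),("stopk",522,-387,30,[(30,44),(46,62),(62,75)]),("big",490,-300,32,[(30,40),(46,62),(62,75)]),("holder",539,-112,50,[(3,10),(30,42)]),("closed",520,100,45,[(30,42),(62,95),(110,132),(132,145)])]:
        for z0,z1 in zs:
            p=slab(W,x,y,rad,z0,z1)
            if len(p)<8: print(n,lab,z0,z1,len(p)); continue
            c,r=circ(p[:,:2]); print(n,lab,z0,z1,len(p),"fit",c.round(1),r.round(1),"mean",p.mean(0).round(1),"lo",p.min(0).round(),"hi",p.max(0).round())
E
```

```text
top bottle 10 40 136 fit [485.7 314. ] 28.4 mean [483.1 310.1  23.3] lo [455. 286.  10.] hi [526. 345.  40.]
top bottle 64 97 156 fit [483.8 314.9] 18.0 mean [483.7 313.8  79.6] lo [464. 296.  64.] hi [506. 334.  97.]
top bottle 97 106 90 fit [484.1 315.7] 17.9 mean [483.6 316.3 102. ] lo [466. 297.  97.] hi [504. 336. 106.]
top stopk 30 44 134 fit [ 521.4 -396.5] 17.0 mean [ 519.2 -391.8   41.2] lo [ 501. -416.   33.] hi [ 542. -376.   44.]
top stopk 46 62 21 fit [ 522.4 -396.4] 11.3 mean [ 519.  -388.8   55.4] lo [ 511. -397.   46.] hi [ 534. -385.   61.]
top stopk 62 75 73 fit [ 521.2 -395.3] 8.0 mean [ 520.7 -395.    71. ] lo [ 512. -407.   62.] hi [ 531. -385.   75.]
top big 30 40 62 fit [ 496.3 -306.2] 19.6 mean [ 494.5 -299.7   38.5] lo [ 472. -331.   34.] hi [ 519. -282.   40.]
top big 46 62 23 fit [ 502.2 -308.4] 14.7 mean [ 497.8 -301.4   52.3] lo [ 487. -329.   46.] hi [ 513. -285.   61.]
top big 62 75 74 fit [ 497.6 -307.9] 8.0 mean [ 497.6 -307.7   71.1] lo [ 487. -319.   62.] hi [ 508. -298.   75.]
top holder 3 10 500 fit [ 537.7 -113.4] 25.3 mean [ 536.4 -116.4    6.1]
[... 1624 characters left out ...]
511. -294.   74.]
scene holder 3 10 202 fit [ 541.1 -109.4] 34.1 mean [ 534.2 -118.5    6.3] lo [ 501. -151.    3.] hi [581. -71.  10.]
scene holder 30 42 327 fit [ 536.6 -114.6] 38.8 mean [ 537.8 -112.5   34.8] lo [ 492. -159.   30.] hi [580. -71.  38.]
scene closed 30 42 319 fit [523.5  95.2] 34.8 mean [533.4 111.2  35.3] lo [480.  59.  30.] hi [565. 135.  42.]
scene closed 62 95 217 fit [524.5  91.5] 19.0 mean [535.1 100.4  76.6] lo [510.  74.  62.] hi [547. 114.  95.]
scene closed 110 132 176 fit [523.8  90.7] 14.8 mean [529.2  95.1 116. ] lo [503.  70. 110.] hi [545. 112. 132.]
scene closed 132 145 81 fit [525.3  92.2] 8.1 mean [526.8  93.4 139.8] lo [515.  80. 132.] hi [535. 102. 144.]
```

The top view shows the open bottle in the tray at (130,250), the closed one at (222,232) and the empty holder at (309,228). The big stopper is at (391,242), the small one at (428,232), and a blue look-alike at (443,284). The scene view agrees. One yaw, with the jaw axis at about 15°, suits every grasp.

Call:
{"api": "move_arm", "payload": {"motion": [{"travel": [0.03,-0.036,0],"twist": [0,0,-0.014],"fingers": 1},{"travel": [0.08,-0.1,0],"twist": [0,0,-0.036],"fingers": 1},{"travel": [0.14,-0.17,0],"twist": [0,0,-0.06],"fingers": 1},{"travel": [0.2,-0.24,0],"twist": [0,0,-0.084],"fingers": 1},{"travel": [0.25,-0.306,0],"twist": [0,0,-0.108],"fingers": 1}]}}

```text
time_s: 1.52
eef_pos: [435.1, 377.4, 231.6]
eef_rot: [[-0.467, 0.884, 0.001], [0.884, 0.467, 0.001], [0.0, 0.001, -1.0]]
contact_force: [1.0, 0.3, 0.2]
width: 85.6
```

Call:
{"api": "move_arm", "payload": {"motion": [{"travel": [0.038,-0.046,0],"twist": [0,0,-0.02],"fingers": 1},{"travel": [0.053,-0.064,0],"twist": [0,0,-0.033],"fingers": 1},{"travel": [0.058,-0.07,0],"twist": [0,0,-0.036],"fingers": 1},{"travel": [0.058,-0.07,0],"twist": [0,0,-0.036],"fingers": 1}]}}

```text
time_s: 2.02
eef_pos: [477.0, 327.0, 231.3]
eef_rot: [[-0.263, 0.965, -0.0], [0.965, 0.263, 0.0], [0.0, -0.0, -1.0]]
contact_force: [-0.6, 0.3, -0.4]
width: 85.3
```

```bash
python3 - <<'E'
from fit import *
c=capture("wrist");save(c,"w1");W=pts(c)
s=bot.state();print(s["eef_pos"],s["eef_rot"].round(3).tolist(),s["time_s"])
for z0,z1 in [(10,42),(64,95),(96,108)]:
    p=slab(W,485,316,45,z0,z1)
    if len(p)>8:
        q,r=circ(p[:,:2]);print(z0,len(p),q.round(1),r.round(1),p.mean(0).round(1),p.min(0).round(),p.max(0).round())
E
```

```text
[476.62050571 327.47579654 231.24506532] [[-0.264, 0.965, -0.0], [0.965, 0.264, 0.0], [0.001, -0.0, -1.0]] 2.075
10 381 [482.8 318.8] 28.4 [482.  321.1  23.4] [454. 290.  10.] [506. 347.  42.]
64 819 [482.9 319. ] 17.8 [483.6 316.5  80. ] [463. 301.  64.] [501. 337.  95.]
96 735 [483.2 318. ] 17.8 [483.5 317.4 101.5] [464. 298.  96.] [502. 337. 104.]
```

View pics/w1.png

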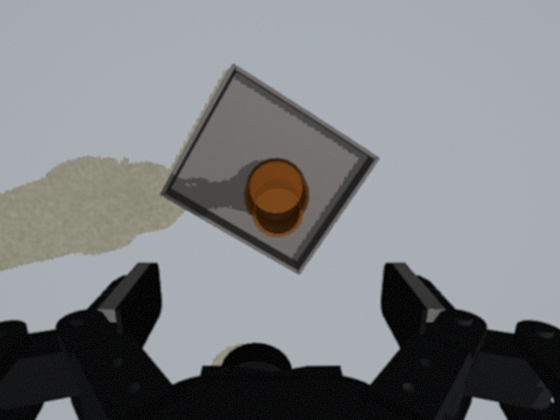

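The wrist view shows the bottle at (276,188) between the jaws' line of approach, with nothing in the way. I'll go down over the neck and grip it.

Call:
{"api": "move_arm", "payload": {"motion": [{"travel": [0.006,-0.008,-0.03],"twist": [0,0,0],"fingers": 1},{"travel": [0.0099,-0.014,-0.08],"twist": [0,0,0],"fingers": 1},{"travel": [0.0099,-0.014,-0.13],"twist": [0,0,0],"fingers": 1},{"travel": [0.0099,-0.014,-0.18],"twist": [0,0,0],"fingers": 1},{"travel": [0.0099,-0.014,-0.213],"twist": [0,0,0],"fingers": 1}]}}

```text
time_s: 2.7
eef_pos: [483.0, 317.0, 69.6]
eef_rot: [[-0.264, 0.964, -0.002], [0.964, 0.264, -0.001], [-0.0, -0.002, -1.0]]
contact_force: [-0.0, -0.3, 0.0]
width: 85.5
```

Call:
{"api": "move_arm", "payload": {"motion": [{"travel": [0,0,0],"twist": [0,0,0],"fingers": 1},{"travel": [0,0,0],"twist": [0,0,0],"fingers": 0},{"travel": [0,0,0],"twist": [0,0,0],"fingers": -0.3},{"travel": [0,0,0],"twist": [0,0,0],"fingers": -0.3},{"travel": [0,0,0],"twist": [0,0,0],"fingers": -0.3}], "force": 40}}

```text
time_s: 3.32
eef_pos: [485.3, 316.5, 72.9]
eef_rot: [[-0.261, 0.965, 0.001], [0.965, 0.261, 0.001], [0.001, 0.002, -1.0]]
contact_force: [-1.2, -0.4, 5.3]
width: 37.8
```

Call:
{"api": "move_arm", "payload": {"motion": [{"travel": [0,0,0],"twist": [0,0,0],"fingers": -0.4},{"travel": [0,0,0],"twist": [0,0,0],"fingers": -0.4},{"travel": [0,0,0],"twist": [0,0,0],"fingers": -0.4}], "force": 40}}

```text
time_s: 3.7
eef_pos: [485.3, 316.5, 72.9]
eef_rot: [[-0.261, 0.965, 0.001], [0.965, 0.261, 0.002], [0.001, 0.002, -1.0]]
contact_force: [-1.7, -0.5, 6.7]
width: 37.4
```

Call:
{"api": "move_arm", "payload": {"motion": [{"travel": [0,0,0.01],"twist": [0,0,0],"fingers": -0.4},{"travel": [0,0,0.04],"twist": [0,0,0],"fingers": -0.4},{"travel": [0,0,0.09],"twist": [0,0,0],"fingers": -0.4},{"travel": [0,0,0.15],"twist": [0,0,0],"fingers": -0.4},{"travel": [0,0,0.2],"twist": [0,0,0],"fingers": -0.4}]}}

```text
time_s: 4.32
eef_pos: [484.7, 315.7, 223.4]
eef_rot: [[-0.261, 0.965, 0.001], [0.965, 0.261, 0.0], [0.0, 0.001, -1.0]]
contact_force: [1.1, 0.3, -2.3]
width: 37.5
```

Call:
{"api": "move_arm", "payload": {"motion": [{"travel": [0,0,0.02],"twist": [0,0,0],"fingers": -0.4},{"travel": [0,0,0.02],"twist": [0,0,0],"fingers": -0.4},{"travel": [0,0,0.02],"twist": [0,0,0],"fingers": -0.4}]}}

```text
time_s: 4.7
eef_pos: [483.8, 315.3, 234.7]
eef_rot: [[-0.261, 0.965, -0.002], [0.965, 0.261, -0.002], [-0.001, -0.003, -1.0]]
contact_force: [-0.9, 0.0, -2.1]
width: 37.4
```

```bash
python3 - <<'E'
from fit import *
c=capture("wrist");save(c,"w2");W=pts(c);s=bot.state();print(s["eef_pos"],s["contact_force"],s["width"])
S=capture("scene");V=pts(S);save(S,"s2")
x,y=s["eef_pos"][:2]
for n,W in (("w",W),("s",V)):
  for a,b in [(0,18),(25,60),(60,95),(95,105)]:
    z0=165
    p=slab(W,x,y,36,z0+a,z0+b)
    if len(p)>8:
        q,r=circ(p[:,:2]);print(n,a,len(p),q.round(1),r.round(1),p.mean(0).round(1),p.min(0).round(),p.max(0).round())
cv2.imwrite("pics/s2c.png",np.hstack([cv2.resize(S["pixels"][200:350,330:530,::-1],(400,300)),cv2.resize(c["pixels"][...,::-1],(400,300))]))
E
```

```text
[483.8316762  315.30823049 234.58424306] [ 0.36108871  0.96416583 -1.93092682] 37.70748050740803
w 0 915 [481.5 317.6] 28.3 [483.2 312.2 175.3] [453. 289. 166.] [502. 346. 183.]
w 25 5603 [482.2 316.2] 25.9 [479.2 327.9 210.9] [453. 289. 190.] [511. 346. 225.]
w 60 8398 [482.1 319.2] 19.7 [482.6 317.2 245.6] [450. 299. 225.] [513. 337. 260.]
w 95 4772 [482.4 318.3] 19.3 [482.5 318.  263.9] [450. 297. 260.] [513. 336. 270.]
s 0 207 [483.9 315.3] 29.2 [505.8 323.5 175.5] [478. 289. 166.] [515. 345. 183.]
s 25 673 [487.  316.4] 24.7 [502.4 321.9 209.4] [465. 286. 190.] [515. 345. 225.]
s 60 343 [493.4 318.1] 17.4 [499.1 323.4 242.5] [459. 296. 225.] [518. 337. 260.]
s 95 95 [492.3 309.6] 25.9 [498.  326.7 263.9] [467. 312. 260.] [519. 335. 269.]
```

View pics/s2c.png

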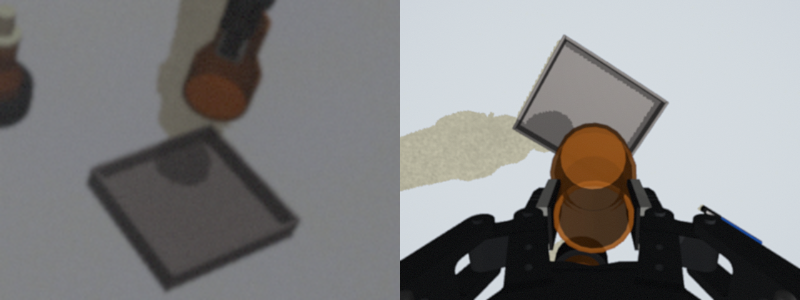

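The bottle is held upright, clear of the tray, and its weight reads right. I'll carry it high, a little past the holder, so that the wrist camera can see the holder.

Call:
{"api": "move_arm", "payload": {"motion": [{"travel": [0.001,-0.015,0],"twist": [0,0,0],"fingers": -0.4},{"travel": [0.005,-0.055,0],"twist": [0,0,0],"fingers": -0.4},{"travel": [0.01,-0.115,0],"twist": [0,0,0],"fingers": -0.4},{"travel": [0.015,-0.175,0],"twist": [0,0,0],"fingers": -0.4},{"travel": [0.02,-0.235,0],"twist": [0,0,0],"fingers": -0.4}]}}

```text
time_s: 5.42
eef_pos: [499.6, 137.2, 236.2]
eef_rot: [[-0.26, 0.965, -0.0], [0.965, 0.26, -0.001], [-0.0, -0.0, -1.0]]
contact_force: [1.0, 0.3, -1.7]
width: 37.6
```

Call:
{"api": "move_arm", "payload": {"motion": [{"travel": [0.006,-0.06,0],"twist": [0,0,0],"fingers": -0.4},{"travel": [0.012,-0.12,0],"twist": [0,0,0],"fingers": -0.4},{"travel": [0.018,-0.18,0],"twist": [0,0,0],"fingers": -0.4},{"travel": [0.024,-0.24,0],"twist": [0,0,0],"fingers": -0.4},{"travel": [0.03,-0.3,0],"twist": [0,0,0],"fingers": -0.4}]}}

```text
time_s: 6.05
eef_pos: [521.7, -87.6, 236.3]
eef_rot: [[-0.26, 0.966, -0.0], [0.966, 0.26, -0.0], [-0.0, -0.0, -1.0]]
contact_force: [0.4, -0.3, -2.7]
width: 37.6
```

Call:
{"api": "move_arm", "payload": {"motion": [{"travel": [0.005,-0.06,0],"twist": [0,0,0],"fingers": -0.4},{"travel": [0.01,-0.11,0],"twist": [0,0,0],"fingers": -0.4},{"travel": [0.011,-0.14,0],"twist": [0,0,0],"fingers": -0.4},{"travel": [0.011,-0.15,0],"twist": [0,0,0],"fingers": -0.4},{"travel": [0.011,-0.15,0],"twist": [0,0,0],"fingers": -0.4}]}}

```text
time_s: 6.68
eef_pos: [530.1, -197.8, 236.2]
eef_rot: [[-0.26, 0.965, -0.001], [0.965, 0.26, 0.0], [0.001, -0.001, -1.0]]
contact_force: [0.2, -0.2, -3.6]
width: 37.8
```

```bash
python3 - <<'E'
from fit import *
c=capture("wrist");save(c,"w3");W=pts(c);s=bot.state();print(s["time_s"],s["eef_pos"],s["eef_rot"].round(3).tolist(),s["contact_force"],s["width"])
np.save("w3.npy",W)
x,y=s["eef_pos"][:2]
for a,b in [(0,18),(60,95),(95,105)]:
    p=slab(W,x,y,36,165+a,165+b)
    q,r=circ(p[:,:2]);print(a,len(p),q.round(1),r.round(1),q-s["eef_pos"][:2])
for a,b in [(2,10),(10,28),(33,40)]:
    p=slab(W,535,-116,50,a,b)
    if len(p)>8: q,r=circ(p[:,:2]);print(a,len(p),q.round(1),r.round(1),p.mean(0).round(1),p.min(0).round(),p.max(0).round())
E
```

```text
6.725 [ 530.34864433 -196.95102836  236.24960942] [[-0.262, 0.965, -0.001], [0.965, 0.262, 0.001], [0.001, -0.0, -1.0]] [ 0.1789436  -0.35831622 -2.06438054] 37.72154059264788
0 811 [ 527.9 -195.3] 28.3 [-2.42218183  1.64678119]
60 8131 [ 528.3 -194. ] 19.6 [-2.07524905  2.92042293]
95 5169 [ 528.6 -194.8] 19.3 [-1.73790999  2.13434246]
2 3814 [ 533.3 -116.6] 23.6 [ 533.2 -116.2    4.6] [ 500. -150.    2.] [566. -84.  10.]
10 406 [ 533.3 -117. ] 32.8 [ 543.9 -107.2   19. ] [ 500. -150.   10.] [566. -84.  28.]
33 3126 [ 533.1 -116.9] 38.5 [ 532.9 -115.4   34.4] [ 490. -160.   33.] [577. -73.  37.]
```

View pics/w3.png

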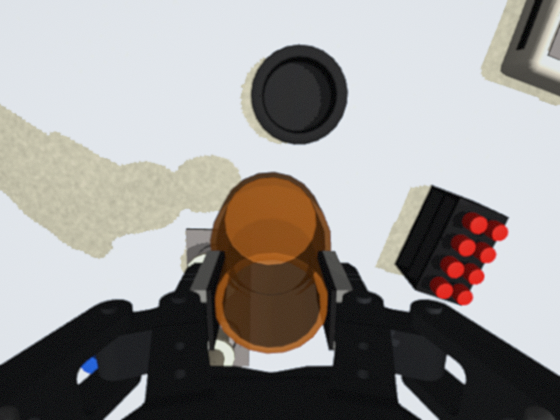

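The wrist view shows the empty holder at (299,93) and the held bottle at (270,215). Measured in the same camera, the shift needed is about (+5, +78) mm.

Call:
{"api": "move_arm", "payload": {"motion": [{"travel": [0.001,0.02,0],"twist": [0,0,0],"fingers": -0.4},{"travel": [0.004,0.065,-0.03],"twist": [0,0,0],"fingers": -0.4},{"travel": [0.0067,0.0953,-0.08],"twist": [0,0,0],"fingers": -0.4},{"travel": [0.0067,0.1043,-0.13],"twist": [0,0,0],"fingers": -0.4},{"travel": [0.0067,0.1043,-0.155],"twist": [0,0,0],"fingers": -0.4}]}}

```text
time_s: 7.35
eef_pos: [534.8, -116.4, 118.6]
eef_rot: [[-0.265, 0.964, -0.003], [0.964, 0.265, 0.001], [0.002, -0.002, -1.0]]
contact_force: [0.9, 0.4, -1.5]
width: 37.7
```

Call:
{"api": "move_arm", "payload": {"motion": [{"travel": [0,0,0],"twist": [0,0,0],"fingers": -0.4},{"travel": [0,0,0],"twist": [0,0,0],"fingers": -0.4}]}}

```text
time_s: 7.6
eef_pos: [536.6, -120.2, 121.6]
eef_rot: [[-0.261, 0.965, 0.002], [0.965, 0.261, -0.0], [-0.001, 0.002, -1.0]]
contact_force: [0.3, -0.8, -2.0]
width: 37.7
```

```bash
python3 - <<'E'
from fit import *
s=bot.state();print(s["time_s"],s["eef_pos"],s["eef_rot"].round(3).tolist(),s["contact_force"])
x,y,z=s["eef_pos"]
for n in ("wrist","top","scene"):
  W=pts(capture(n))
  for l,a,b in [("body",z-66,z-32),("neck",z-2,z+24),("rim",z+24,z+36)]:
    p=slab(W,x-2,y+2,33,a,b)
    if len(p)>20: q,r=circ(p[:,:2]);print(n,l,len(p),q.round(1),r.round(1))
  p=slab(W,534,-116,50,32,38);q,r=circ(p[:,:2]);print(n,"holder",len(p),q.round(1),r.round(1))
E
```

```text
7.6 [ 536.58577515 -120.20805701  121.60509013] [[-0.261, 0.965, 0.002], [0.965, 0.261, -0.0], [-0.001, 0.002, -1.0]] [ 0.34656505 -0.84182725 -2.01705253]
wrist body 2490 [ 534.7 -117.8] 28.4
wrist neck 6699 [ 534.5 -116.1] 19.8
wrist rim 5370 [ 534.9 -117.1] 19.4
wrist holder 3746 [ 533.1 -116.1] 38.4
top holder 0 [0. 0.] 0.0
scene body 231 [ 537.2 -118.5] 29.1
scene neck 165 [ 540.5 -119.3] 21.0
scene rim 97 [ 539.6 -119.1] 21.4
scene holder 207 [ 536.5 -115. ] 38.9
```

Call:
{"api": "move_arm", "payload": {"motion": [{"travel": [-0.0016,0.0018,0],"twist": [0,0,0],"fingers": -0.4},{"travel": [-0.0016,0.0018,0],"twist": [0,0,0],"fingers": -0.4},{"travel": [-0.0016,0.0018,-0.005],"twist": [0,0,0],"fingers": -0.4},{"travel": [-0.0016,0.0018,-0.01],"twist": [0,0,0],"fingers": -0.4},{"travel": [-0.0016,0.0018,-0.01],"twist": [0,0,0],"fingers": -0.4}]}}

```text
time_s: 8.38
eef_pos: [534.0, -118.2, 112.2]
eef_rot: [[-0.261, 0.965, -0.001], [0.965, 0.261, -0.0], [0.0, -0.001, -1.0]]
contact_force: [-0.5, -0.0, -2.3]
width: 37.9
```

```bash
cat > m.py <<'E'
from fit import *
for k in range(2):
  W=pts(capture("wrist"));s=bot.state();print(s["time_s"],s["eef_pos"].round(1),s["eef_rot"][:,2].round(4),s["contact_force"].round(1))
  x,y,z=s["eef_pos"]
  for l,a,b in [("body",z-66,z-32),("neck",z-2,z+24),("rim",z+24,z+36)]:
    p=slab(W,x-2,y+2,33,a,b)
    if len(p)>20: q,r=circ(p[:,:2]);print(l,len(p),q.round(1),r.round(1))
  p=slab(W,534,-116,50,32,38);q,r=circ(p[:,:2]);print("holder",len(p),q.round(1),r.round(1))
E
python3 m.py
```

```text
8.425 [ 534.2 -118.3  112.5] [-6.e-04 -1.e-04 -1.e+00] [ 0.1 -0.6 -1.6]
body 2500 [ 531.9 -115.8] 28.4
neck 6759 [ 532.1 -114.1] 19.9
rim 5347 [ 532.4 -115.2] 19.4
holder 3997 [ 533.1 -116.3] 38.6
8.475 [ 534.3 -118.3  112.6] [-2.e-04 -1.e-04 -1.e+00] [ 0.   0.3 -1.8]
body 2502 [ 532.1 -115.8] 28.3
neck 6750 [ 532.2 -114.2] 19.9
rim 5346 [ 532.6 -115.2] 19.4
holder 3992 [ 533.1 -116.3] 38.6
```

Call:
{"api": "move_arm", "payload": {"motion": [{"travel": [0.0011,-0.0013,0],"twist": [0,0,0],"fingers": -0.4},{"travel": [0.0011,-0.0013,-0.004],"twist": [0,0,0],"fingers": -0.4},{"travel": [0.0011,-0.0013,-0.008],"twist": [0,0,0],"fingers": -0.4},{"travel": [0.0011,-0.0013,-0.012],"twist": [0,0,0],"fingers": -0.4},{"travel": [0.0011,-0.0013,-0.016],"twist": [0,0,0],"fingers": -0.4}]}}

```text
time_s: 9.1
eef_pos: [535.1, -119.2, 100.5]
eef_rot: [[-0.261, 0.965, -0.0], [0.965, 0.261, 0.0], [0.0, -0.0, -1.0]]
contact_force: [-0.6, 0.3, -2.1]
width: 37.5
```

```bash
python3 m.py
```

```text
9.15 [ 534.9 -119.2  100.2] [-7.e-04  0.e+00 -1.e+00] [ 0.1  1.2 -2.3]
body 2499 [ 533.  -116.8] 28.4
neck 6627 [ 533.1 -115.2] 19.8
rim 5443 [ 533.4 -116.2] 19.4
holder 4877 [ 532.7 -114.8] 37.4
9.2 [ 534.9 -119.2  100.4] [-7.e-04  0.e+00 -1.e+00] [ 0.3  0.9 -2.1]
body 2507 [ 532.8 -116.7] 28.4
neck 6753 [ 532.9 -115.1] 19.9
rim 5343 [ 533.3 -116.1] 19.4
holder 4904 [ 532.7 -114.7] 37.3
```

Centred to within about 0.5 mm and free of contact, with the base just in the well. I'll go on down slowly.

Call:
{"api": "move_arm", "payload": {"motion": [{"travel": [0,0,-0.004],"twist": [0,0,0],"fingers": -0.4},{"travel": [0,0,-0.008],"twist": [0,0,0],"fingers": -0.4},{"travel": [0,0,-0.012],"twist": [0,0,0],"fingers": -0.4},{"travel": [0,0,-0.016],"twist": [0,0,0],"fingers": -0.4},{"travel": [0,0,-0.02],"twist": [0,0,0],"fingers": -0.4}]}}

```text
time_s: 9.82
eef_pos: [535.2, -119.2, 85.6]
eef_rot: [[-0.261, 0.965, -0.0], [0.965, 0.261, -0.0], [-0.0, -0.0, -1.0]]
contact_force: [0.6, -0.1, -2.6]
width: 37.4
```

Call:
{"api": "move_arm", "payload": {"motion": [{"travel": [0,0,-0.003],"twist": [0,0,0],"fingers": -0.4},{"travel": [0,0,-0.006],"twist": [0,0,0],"fingers": -0.4},{"travel": [0,0,-0.008],"twist": [0,0,0],"fingers": -0.4},{"travel": [0,0,-0.01],"twist": [0,0,0],"fingers": -0.4}]}}

```text
time_s: 10.32
eef_pos: [535.2, -119.2, 78.2]
eef_rot: [[-0.261, 0.965, 0.0], [0.965, 0.261, -0.0], [-0.0, 0.0, -1.0]]
contact_force: [0.3, -0.5, -2.0]
width: 37.7
```

Call:
{"api": "move_arm", "payload": {"motion": [{"travel": [0,0,-0.0015],"twist": [0,0,0],"fingers": -0.4},{"travel": [0,0,-0.003],"twist": [0,0,0],"fingers": -0.4},{"travel": [0,0,-0.0045],"twist": [0,0,0],"fingers": -0.4}]}}

```text
time_s: 10.7
eef_pos: [535.2, -119.3, 75.0]
eef_rot: [[-0.261, 0.965, 0.0], [0.965, 0.261, -0.0], [-0.0, 0.0, -1.0]]
contact_force: [-2.8, -0.1, 7.8]
width: 37.5
```

Contact came at the expected depth. I'll open, rise and check that it's seated.

Call:
{"api": "move_arm", "payload": {"motion": [{"travel": [0,0,0.001],"twist": [0,0,0],"fingers": 0.2},{"travel": [0,0,0.001],"twist": [0,0,0],"fingers": 1},{"travel": [0,0,0.001],"twist": [0,0,0],"fingers": 1},{"travel": [0,0,0.001],"twist": [0,0,0],"fingers": 1}]}}

```text
time_s: 11.2
eef_pos: [535.3, -119.2, 75.7]
eef_rot: [[-0.261, 0.965, 0.0], [0.965, 0.261, -0.0], [-0.0, 0.0, -1.0]]
contact_force: [1.1, -0.2, 0.5]
width: 85.5
```

Call:
{"api": "move_arm", "payload": {"motion": [{"travel": [0,0,0.03],"twist": [0,0,0],"fingers": 1},{"travel": [0,0,0.09],"twist": [0,0,0],"fingers": 1},{"travel": [0,0,0.15],"twist": [0,0,0],"fingers": 1},{"travel": [0,-0.01,0.2],"twist": [0,0,0],"fingers": 1},{"travel": [0,-0.02,0.2],"twist": [0,0,0],"fingers": 1}]}}

```text
time_s: 11.82
eef_pos: [537.0, -134.9, 228.8]
eef_rot: [[-0.261, 0.965, 0.006], [0.965, 0.261, -0.0], [-0.002, 0.006, -1.0]]
contact_force: [-0.5, 0.1, 0.2]
width: 85.4
```

Call:
{"api": "move_arm", "payload": {"motion": [{"travel": [0,-0.02,0],"twist": [0,0,0],"fingers": 1},{"travel": [0,-0.05,0],"twist": [0,0,0],"fingers": 1},{"travel": [0,-0.06,0],"twist": [0,0,0],"fingers": 1},{"travel": [0,-0.06,0],"twist": [0,0,0],"fingers": 1}]}}

```text
time_s: 12.32
eef_pos: [534.5, -179.8, 224.6]
eef_rot: [[-0.26, 0.966, -0.002], [0.966, 0.26, 0.0], [0.001, -0.002, -1.0]]
contact_force: [-0.8, 0.5, -1.4]
width: 85.6
```

```bash
python3 - <<'E'
from fit import *
s=bot.state();print(s["time_s"],s["eef_pos"])
ims=[]
for n in ("wrist","scene","top"):
  c=capture(n);W=pts(c);ims.append(c["pixels"][...,::-1])
  for l,a,b in [("neck",72,98),("rim",100,112)]:
    p=slab(W,534,-116,28,a,b)
    if len(p)>20: q,r=circ(p[:,:2]);print(n,l,len(p),q.round(1),r.round(1),p.mean(0).round(1),np.percentile(p[:,2],[50,95]).round(1))
  p=slab(W,534,-116,50,32,38);q,r=circ(p[:,:2]);print(n,"holder",len(p),q.round(1),r.round(1))
cv2.imwrite("pics/a3.png",np.hstack([cv2.resize(ims[0],(400,300)),cv2.resize(ims[1][130:280,180:380],(400,300))]))
E
```

```text
12.325 [ 534.54591178 -179.7649545   224.64507256]
wrist neck 283 [ 533.6 -118.5] 16.2 [ 542.1 -119.1   85.7] [86.3 96.6]
wrist rim 761 [ 533.4 -118.5] 17.7 [ 533.9 -118.2  104.1] [104.2 105.5]
wrist holder 3426 [ 533.1 -116.9] 38.4
scene neck 182 [ 536.6 -117. ] 18.1 [ 539.5 -113.4   86.9] [87.3 97.1]
scene rim 85 [ 536.8 -116.9] 18.0 [ 536.5 -116.3  104. ] [104.4 107.1]
scene holder 243 [ 535.9 -115.8] 37.8
top neck 57 [ 533.3 -118.2] 17.9 [ 534.9 -118.8   85.3] [86.7 96.7]
top rim 77 [ 534.4 -118.9] 17.8 [ 534.6 -120.   105.2] [105.5 108.8]
top holder 298 [ 534.5 -116.8] 38.2
```

View pics/a3.png

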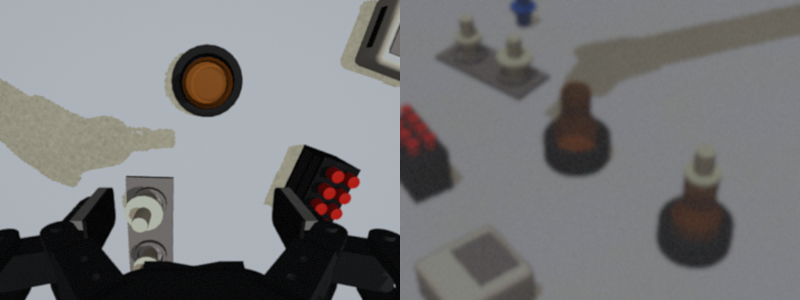

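The bottle stands seated in the holder: (207,84) in the left panel and (577,130) in the right. Its rim is at about 105 mm. Next is the stopper.

Call:
{"api": "move_arm", "payload": {"motion": [{"travel": [-0.001,-0.02,0],"twist": [0,0,0],"fingers": 0.4},{"travel": [-0.004,-0.08,-0.01],"twist": [0,0,0],"fingers": 0.4},{"travel": [-0.008,-0.15,-0.02],"twist": [0,0,0],"fingers": 0.4},{"travel": [-0.012,-0.22,-0.03],"twist": [0,0,0],"fingers": 0.4},{"travel": [-0.016,-0.27,-0.034],"twist": [0,0,0],"fingers": 0.4}]}}

```text
time_s: 13.1
eef_pos: [521.9, -385.0, 199.8]
eef_rot: [[-0.259, 0.966, -0.001], [0.966, 0.259, -0.001], [-0.001, -0.001, -1.0]]
contact_force: [-0.0, 0.3, -0.2]
width: 59.8
```

Call:
{"api": "move_arm", "payload": {"motion": [{"travel": [0,-0.02,0],"twist": [0,0,0],"fingers": 0.4},{"travel": [0,-0.023,0],"twist": [0,0,0],"fingers": 0.4},{"travel": [0,-0.023,0],"twist": [0,0,0],"fingers": 0.4},{"travel": [0,-0.023,0],"twist": [0,0,0],"fingers": 0.4}]}}

```text
time_s: 13.6
eef_pos: [524.1, -397.2, 200.3]
eef_rot: [[-0.263, 0.965, 0.001], [0.965, 0.263, 0.001], [0.001, 0.001, -1.0]]
contact_force: [1.2, 0.3, 0.9]
width: 59.6
```

```bash
python3 - <<'E'
from fit import *
c=capture("wrist");save(c,"w4");W=pts(c);s=bot.state();print(s["time_s"],s["eef_pos"],s["eef_rot"].round(3).tolist(),s["width"])
for n,x,y in (("small",522,-395),("big",498,-307)):
  for a,b in [(34,46),(46,66),(66,78)]:
    p=slab(W,x,y,30,a,b)
    if len(p)>8: q,r=circ(p[:,:2]);print(n,a,len(p),q.round(1),r.round(1),p.mean(0).round(1),p.min(0).round(),p.max(0).round())
E
```

```text
13.65 [ 524.0109776  -397.44353823  200.39708038] [[-0.263, 0.965, 0.001], [0.965, 0.263, 0.001], [0.0, 0.001, -1.0]] 59.40031981070352
small 34 1172 [ 520.  -396.8] 17.1 [ 519.  -392.6   40.4] [ 499. -417.   35.] [ 541. -375.   46.]
small 46 118 [ 519.9 -396.3] 10.8 [ 518.2 -387.8   56.1] [ 509. -399.   46.] [ 530. -385.   66.]
small 66 629 [ 519.8 -395.7] 7.6 [ 519.7 -395.5   70.3] [ 509. -407.   66.] [ 531. -385.   72.]
big 34 3076 [ 496.7 -308.1] 20.6 [ 497.  -308.7   40.4] [ 470. -335.   37.] [ 523. -282.   45.]
big 46 37 [ 496.5 -308.6] 10.5 [ 499.8 -317.2   56.2] [ 490. -319.   47.] [ 507. -311.   65.]
big 66 754 [ 496.8 -308.6] 7.5 [ 496.9 -308.6   70.3] [ 486. -319.   66.] [ 507. -298.   73.]
```

View pics/w4.png

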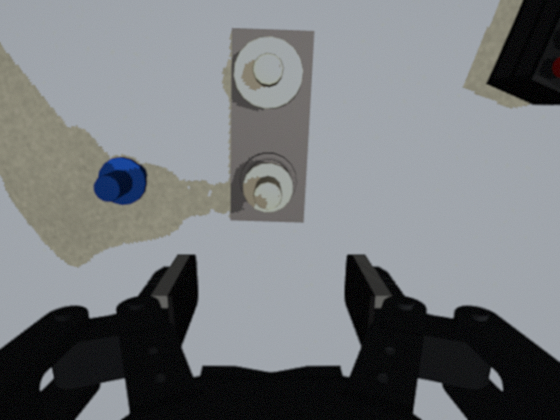

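The wrist view shows the small stopper at (268,188), upright in its cup, the big one at (268,70), and the blue one to the left at (120,180). I'll go down over the small knob.

Call:
{"api": "move_arm", "payload": {"motion": [{"travel": [-0.0036,0.0019,-0.03],"twist": [0,0,0],"fingers": 0.4},{"travel": [-0.0036,0.0019,-0.08],"twist": [0,0,0],"fingers": 0.4},{"travel": [-0.0036,0.0019,-0.13],"twist": [0,0,0],"fingers": 0.4},{"travel": [-0.0036,0.0019,-0.17],"twist": [0,0,0],"fingers": 0.4},{"travel": [-0.0036,0.0019,-0.19],"twist": [0,0,0],"fingers": 0.4}]}}

```text
time_s: 14.28
eef_pos: [520.3, -396.2, 56.1]
eef_rot: [[-0.262, 0.965, -0.002], [0.965, 0.262, 0.002], [0.002, -0.001, -1.0]]
contact_force: [0.4, -0.3, 0.7]
width: 59.8
```

Call:
{"api": "move_arm", "payload": {"motion": [{"travel": [0,0,-0.008],"twist": [0,0,0],"fingers": 0.4},{"travel": [0,0,-0.014],"twist": [0,0,0],"fingers": 0.4},{"travel": [0,0,-0.015],"twist": [0,0,0],"fingers": 0.4},{"travel": [0,0,-0.015],"twist": [0,0,0],"fingers": 0.4}]}}

```text
time_s: 14.78
eef_pos: [520.8, -397.9, 47.1]
eef_rot: [[-0.261, 0.965, 0.001], [0.965, 0.261, -0.001], [-0.001, 0.001, -1.0]]
contact_force: [0.5, 0.7, 0.0]
width: 60.1
```

Call:
{"api": "move_arm", "payload": {"motion": [{"travel": [0,0.002,-0.001],"twist": [0,0,0],"fingers": 0.2},{"travel": [0,0.002,-0.001],"twist": [0,0,0],"fingers": -0.3},{"travel": [0,0.002,-0.001],"twist": [0,0,0],"fingers": -0.7},{"travel": [0,0.002,-0.001],"twist": [0,0,0],"fingers": -0.7},{"travel": [0,0.002,-0.001],"twist": [0,0,0],"fingers": -0.7}], "force": 35}}

```text
time_s: 15.4
eef_pos: [520.6, -396.2, 45.9]
eef_rot: [[-0.261, 0.965, 0.0], [0.965, 0.261, -0.0], [-0.0, 0.0, -1.0]]
contact_force: [0.7, 0.4, 2.4]
width: 20.6
```

Call:
{"api": "move_arm", "payload": {"motion": [{"travel": [0,0,0],"twist": [0,0,0],"fingers": -0.7},{"travel": [0,0,0],"twist": [0,0,0],"fingers": -0.7}]}}

```text
time_s: 15.65
eef_pos: [520.6, -396.2, 45.9]
eef_rot: [[-0.261, 0.965, 0.0], [0.965, 0.261, -0.0], [-0.0, 0.0, -1.0]]
contact_force: [0.3, 0.2, 3.3]
width: 21.1
```

Call:
{"api": "move_arm", "payload": {"motion": [{"travel": [0,0,0.01],"twist": [0,0,0],"fingers": -0.7},{"travel": [0,0,0.04],"twist": [0,0,0],"fingers": -0.7},{"travel": [0,0,0.1],"twist": [0,0,0],"fingers": -0.7},{"travel": [0,0,0.16],"twist": [0,0,0],"fingers": -0.7},{"travel": [0,0,0.2],"twist": [0,0,0],"fingers": -0.7}]}}

```text
time_s: 16.27
eef_pos: [521.0, -397.0, 199.8]
eef_rot: [[-0.261, 0.965, 0.003], [0.965, 0.261, -0.002], [-0.003, 0.003, -1.0]]
contact_force: [0.2, 0.1, 0.4]
width: 20.6
```

Call:
{"api": "move_arm", "payload": {"motion": [{"travel": [0.002,0.03,0],"twist": [0,0,0],"fingers": -0.7},{"travel": [0.006,0.09,0],"twist": [0,0,0],"fingers": -0.7},{"travel": [0.01,0.15,0],"twist": [0,0,0],"fingers": -0.7},{"travel": [0.013,0.21,0],"twist": [0,0,0],"fingers": -0.7},{"travel": [0.016,0.25,0],"twist": [0,0,0],"fingers": -0.7}]}}

```text
time_s: 16.9
eef_pos: [531.9, -204.4, 195.1]
eef_rot: [[-0.264, 0.964, -0.001], [0.964, 0.264, 0.002], [0.002, -0.001, -1.0]]
contact_force: [-0.6, -0.3, 0.6]
width: 21.0
```

Call:
{"api": "move_arm", "payload": {"motion": [{"travel": [0,0.014,0],"twist": [0,0,0],"fingers": -0.7},{"travel": [0,0.014,0],"twist": [0,0,0],"fingers": -0.7},{"travel": [0,0.014,0],"twist": [0,0,0],"fingers": -0.7},{"travel": [0,0.014,0],"twist": [0,0,0],"fingers": -0.7}]}}

```text
time_s: 17.4
eef_pos: [532.1, -199.6, 195.6]
eef_rot: [[-0.259, 0.966, -0.0], [0.966, 0.259, -0.001], [-0.001, -0.0, -1.0]]
contact_force: [-0.7, -0.6, -0.6]
width: 20.9
```

```bash
cat > m2.py <<'E'
import sys
from fit import *
c=capture("wrist");save(c,sys.argv[1]);W=pts(c);s=bot.state();print(s["time_s"],s["eef_pos"].round(1),s["eef_rot"][:,2].round(3),s["contact_force"].round(1),s["width"])
S=capture("scene");V=pts(S);save(S,sys.argv[1]+"s")
x,y,z=s["eef_pos"]
for n,U in (("w",W),("s",V)):
  for l,a,b in [("plug",z-42,z-12),("collar",z-11,z-2.5),("top",z+22,z+30)]:
    p=slab(U,x-1,y+1,26,a,b)
    if len(p)>8: q,r=circ(p[:,:2]);print(n,l,len(p),q.round(1),r.round(1),p.mean(0).round(1),p.min(0).round(1),p.max(0).round(1))
  for l,a,b in [("neck",72,98),("rim",100,111)]:
    p=slab(U,534,-118,26,a,b)
    if len(p)>8: q,r=circ(p[:,:2]);print(n,l,len(p),q.round(1),r.round(1),p.mean(0).round(1),p.min(0).round(),p.max(0).round())
E
python3 m2.py w5
```

```text
17.45 [ 532.2 -199.3  195.6] [-0. -0. -1.] [-0.6  0.1  0.5] 20.74816919483359
w collar 2259 [ 529.5 -192.4] 12.0 [ 528.  -186.9  190. ] [ 510.5 -202.3  184.7] [ 550.1 -178.9  193.1]
w top 3479 [ 530. -194.] 11.4 [ 530.8 -197.1  220.5] [ 506.5 -213.2  217.6] [ 553.1 -184.3  225.6]
w neck 514 [ 533.  -119.5] 17.3 [ 539.8 -112.8   85.7] [ 514. -138.   72.] [ 550. -102.   98.]
w rim 1033 [ 533.6 -118.8] 17.9 [ 534.2 -117.6  104.1] [ 514. -138.  100.] [553. -99. 107.]
s plug 77 [ 534.9 -197.5] 10.9 [ 539.2 -191.2  169.4] [ 523.  -206.8  156.8] [ 547.9 -185.   181. ]
s collar 80 [ 535.  -196.6] 16.7 [ 539.3 -189.   190.6] [ 513.8 -210.8  184.8] [ 554.9 -176.8  193.1]
s top 51 [ 537.8 -198.2] 15.9 [ 534.3 -193.3  221.8] [ 514.4 -209.3  218.4] [ 556.7 -182.8  225.5]
s neck 181 [ 536.6 -117.4] 18.1 [ 539.6 -113.7   86.6] [ 518. -137.   72.] [557. -98.  98.]
s rim 81 [ 536.5 -117.2] 18.1 [ 537.4 -116.2  103.9] [ 517. -137.  100.] [555. -97. 108.]
```

View pics/w5.png

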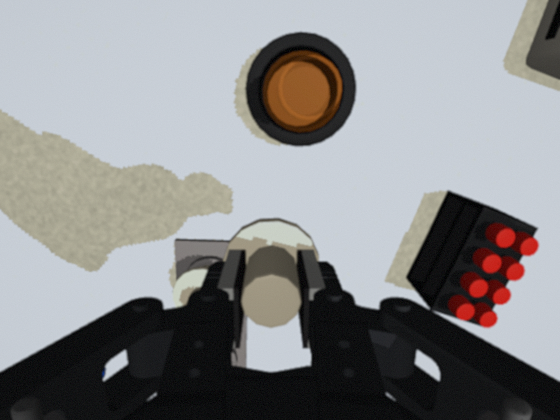

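```bash
cat > m3.py <<'E'
import sys
from fit import *
from scipy.optimize import least_squares
c=capture("wrist");W=pts(c);s=bot.state();x,y,z=s["eef_pos"];print(s["time_s"],s["eef_pos"].round(2),s["contact_force"].round(1))
px=c["pixels"].astype(int);bright=(px.min(-1)>70)
def edge(m,R,c0):
    # outermost points per direction, fixed-radius fit
    p=W[m];p=p[~np.isnan(p[:,0])]
    d=p[:,:2]-c0;t=np.round(np.degrees(np.arctan2(d[:,1],d[:,0]))/6);o=[]
    for k in np.unique(t):
        q=p[t==k];rr=np.hypot(*(q[:,:2]-c0).T);o.append(q[np.argsort(rr)[-2:]].mean(0)[:2])
    o=np.array(o)
    f=least_squares(lambda v:np.hypot(*(o-v).T)-R,c0,loss="soft_l1",f_scale=.7)
    return f.x.round(2),len(o),np.abs(f.fun).mean().round(2)
D=np.hypot(W[...,0]-x+1,W[...,1]-y-2)
Z=W[...,2]-z
print("top mean",np.nanmean(W[bright&(D<14)&(Z>23)&(Z<30)],0).round(2), edge(bright&(D<16)&(Z>23)&(Z<30),11,np.array([x-1,y+2])))
m=bright&(D<26)&(Z>-6)&(Z<0);print("collar top z",np.median(W[m][:,2]-z).round(1),edge(m,21,np.array([x-1,y+2])))
B=np.hypot(W[...,0]-533.5,W[...,1]+118.5)
m=(B<24)&(abs(W[...,2]-105)<3);print("rim",edge(m,19.5,np.array([533.5,-118.5])),circ(W[m][:,:2]))
E
python3 m3.py
```

```text
17.55 [ 532.3  -198.87  195.59] [-0.2  0.1 -0.7]
top mean [ 531.26 -198.52  220.23] (array([ 531.49, -199.48]), 61, np.float64(0.69))
collar top z -5.2 (array([ 531.64, -199.77]), 33, np.float64(0.85))
rim (array([ 533.71, -118.66]), 61, np.float64(0.32)) (array([ 533.63266074, -118.726099  ]), np.float64(17.907913119201886))
```

Call:
{"api": "move_arm", "payload": {"motion": [{"travel": [0.0005,0.02,0],"twist": [0,0,0],"fingers": -0.7},{"travel": [0.0015,0.06,0],"twist": [0,0,0],"fingers": -0.7},{"travel": [0.0023,0.09,0],"twist": [0,0,0],"fingers": -0.7},{"travel": [0.0027,0.103,-0.01],"twist": [0,0,0],"fingers": -0.7},{"travel": [0.0027,0.107,-0.03],"twist": [0,0,0],"fingers": -0.7}]}}

```text
time_s: 18.18
eef_pos: [534.9, -117.1, 172.8]
eef_rot: [[-0.262, 0.965, 0.001], [0.965, 0.262, 0.0], [-0.0, 0.001, -1.0]]
contact_force: [-0.1, 1.0, -1.1]
width: 20.6
```

Call:
{"api": "move_arm", "payload": {"motion": [{"travel": [0,0,-0.01],"twist": [0,0,0],"fingers": -0.7},{"travel": [0,0,-0.019],"twist": [0,0,0],"fingers": -0.7},{"travel": [0,0,-0.019],"twist": [0,0,0],"fingers": -0.7},{"travel": [0,0,-0.019],"twist": [0,0,0],"fingers": -0.7},{"travel": [0,0,-0.019],"twist": [0,0,0],"fingers": -0.7}]}}

```text
time_s: 18.8
eef_pos: [534.7, -118.0, 159.3]
eef_rot: [[-0.261, 0.965, 0.001], [0.965, 0.261, -0.0], [-0.0, 0.001, -1.0]]
contact_force: [-0.6, -0.3, -0.7]
width: 21.1
```

```bash
python3 m3.py; python3 m2.py w6 | grep -v "^w"; python3 - <<'E'
import cv2,numpy as np
a=cv2.imread("pics/w6.png");b=cv2.imread("pics/w6s.png")
cv2.imwrite("pics/w6c.png",np.hstack([cv2.resize(a,(400,300)),cv2.resize(b[130:250,200:360],(400,300))]))
E
```

```text
18.85 [ 534.73 -117.96  159.26] [-0.7 -0.7 -0.2]
top mean [ 533.77 -117.54  183.93] (array([ 533.95, -118.48]), 61, np.float64(0.71))
collar top z -5.2 (array([ 534.06, -118.64]), 32, np.float64(0.54))
rim (array([ 533.68, -118.56]), 32, np.float64(0.21)) (array([ 533.3807053 , -117.82107479]), np.float64(17.73014842903678))
18.9 [ 534.7 -117.9  159.2] [ 0.001  0.    -1.   ] [-0.4 -0.1 -0.1] 20.949326938068097
s plug 74 [ 537.8 -115.7] 10.1 [ 542.3 -110.2  131.8] [ 529.7 -122.6  119. ] [ 550.  -103.2  144.5]
s collar 83 [ 537.7 -116. ] 16.9 [ 541.5 -108.   154.1] [ 515.6 -130.2  149.7] [557.3 -96.2 156.7]
s top 53 [ 538.9 -115.9] 15.3 [ 536.2 -111.3  185.3] [ 509.9 -124.   181.3] [ 558.5 -102.5  188.9]
s neck 180 [ 536.5 -117. ] 18.1 [ 539.5 -113.3   86.6] [ 518. -137.   72.] [557. -98.  98.]
s rim 63 [ 536.5 -117.1] 17.9 [ 539.1 -113.8  104. ] [ 517. -138.  100.] [556. -99. 108.]
```

View pics/w6c.png

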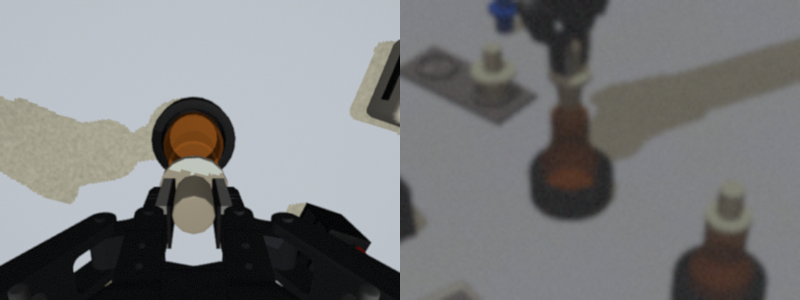

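Stopper and rim agree within 1 mm in both cameras (left panel: collar (195,170) over the mouth (194,140)). I'll make a slight correction and lower slowly.

Call:
{"api": "move_arm", "payload": {"motion": [{"travel": [-0.001,-0.0007,0],"twist": [0,0,0],"fingers": -0.7},{"travel": [-0.001,-0.0007,-0.006],"twist": [0,0,0],"fingers": -0.7},{"travel": [-0.001,-0.0007,-0.012],"twist": [0,0,0],"fingers": -0.7},{"travel": [-0.001,-0.0007,-0.018],"twist": [0,0,0],"fingers": -0.7},{"travel": [-0.001,-0.0007,-0.024],"twist": [0,0,0],"fingers": -0.7}]}}

```text
time_s: 19.58
eef_pos: [533.7, -118.4, 140.4]
eef_rot: [[-0.261, 0.965, -0.0], [0.965, 0.261, -0.0], [0.0, -0.0, -1.0]]
contact_force: [-0.2, 0.0, -1.5]
width: 20.8
```

Call:
{"api": "move_arm", "payload": {"motion": [{"travel": [0,0,-0.005],"twist": [0,0,0],"fingers": -0.7},{"travel": [0,0,-0.01],"twist": [0,0,0],"fingers": -0.7},{"travel": [0,0,-0.015],"twist": [0,0,0],"fingers": -0.7},{"travel": [0,0,-0.015],"twist": [0,0,0],"fingers": -0.7}]}}

```text
time_s: 20.08
eef_pos: [533.6, -118.3, 129.3]
eef_rot: [[-0.261, 0.965, -0.001], [0.965, 0.261, -0.0], [0.0, -0.001, -1.0]]
contact_force: [0.9, -0.4, -0.8]
width: 20.8
```

```bash
python3 m3.py
```

```text
20.125 [ 533.73 -118.34  129.59] [ 0.  -0.5  0.7]
top mean [ 532.59 -117.85  154.02] (array([ 532.79, -118.77]), 61, np.float64(0.74))
collar top z -5.3 (array([ 532.93, -118.91]), 33, np.float64(0.82))
rim (array([ 533.52, -118.47]), 24, np.float64(0.11)) (array([ 533.46122138, -118.38997352]), np.float64(18.471270133651))
```

Call:
{"api": "move_arm", "payload": {"motion": [{"travel": [0.0006,0.0004,-0.003],"twist": [0,0,0],"fingers": -0.7},{"travel": [0.0006,0.0004,-0.006],"twist": [0,0,0],"fingers": -0.7},{"travel": [0.0006,0.0004,-0.009],"twist": [0,0,0],"fingers": -0.7},{"travel": [0.0006,0.0004,-0.012],"twist": [0,0,0],"fingers": -0.7}]}}

```text
time_s: 20.62
eef_pos: [534.2, -118.0, 120.5]
eef_rot: [[-0.261, 0.965, -0.0], [0.965, 0.261, -0.0], [-0.0, -0.0, -1.0]]
contact_force: [0.1, -0.2, -1.8]
width: 20.6
```

Call:
{"api": "move_arm", "payload": {"motion": [{"travel": [0,0,-0.0015],"twist": [0,0,0],"fingers": -0.7},{"travel": [0,0,-0.003],"twist": [0,0,0],"fingers": -0.7}]}}

```text
time_s: 20.88
eef_pos: [534.2, -118.1, 118.3]
eef_rot: [[-0.261, 0.965, 0.0], [0.965, 0.261, -0.0], [-0.0, 0.0, -1.0]]
contact_force: [-1.0, 0.3, 0.2]
width: 20.9
```

Call:
{"api": "move_arm", "payload": {"motion": [{"travel": [0,0,-0.0013],"twist": [0,0,0],"fingers": -0.7},{"travel": [0,0,-0.0026],"twist": [0,0,0],"fingers": -0.7},{"travel": [0,0,-0.0026],"twist": [0,0,0],"fingers": -0.7}]}}

```text
time_s: 21.25
eef_pos: [534.2, -118.0, 116.4]
eef_rot: [[-0.261, 0.965, -0.0], [0.965, 0.261, -0.0], [0.0, -0.0, -1.0]]
contact_force: [0.5, 0.4, -0.1]
width: 20.6
```

Call:
{"api": "move_arm", "payload": {"motion": [{"travel": [0,0,-0.0013],"twist": [0,0,0],"fingers": -0.7},{"travel": [0,0,-0.0026],"twist": [0,0,0],"fingers": -0.7},{"travel": [0,0,-0.0026],"twist": [0,0,0],"fingers": -0.7}]}}

```text
time_s: 21.62
eef_pos: [534.5, -118.1, 115.7]
eef_rot: [[-0.261, 0.965, 0.001], [0.965, 0.261, 0.001], [0.0, 0.001, -1.0]]
contact_force: [-2.8, 0.9, 9.4]
width: 21.0
```

Contact came at the expected height. I'll let go, rise and check.

Call:
{"api": "move_arm", "payload": {"motion": [{"travel": [0,0,0.001],"twist": [0,0,0],"fingers": -0.4},{"travel": [0,0,0.001],"twist": [0,0,0],"fingers": 0.2},{"travel": [0,0,0.001],"twist": [0,0,0],"fingers": 0.4},{"travel": [0,0,0.001],"twist": [0,0,0],"fingers": 0.4}]}}

```text
time_s: 22.12
eef_pos: [534.1, -118.1, 115.1]
eef_rot: [[-0.261, 0.965, -0.0], [0.965, 0.261, -0.0], [-0.0, -0.0, -1.0]]
contact_force: [0.2, -0.9, 0.6]
width: 59.6
```

Call:
{"api": "move_arm", "payload": {"motion": [{"travel": [0,0,0.03],"twist": [0,0,0],"fingers": 0.4},{"travel": [0,0,0.08],"twist": [0,0,0],"fingers": 0.4},{"travel": [0,-0.02,0.13],"twist": [0,0,0],"fingers": 0.4},{"travel": [0,-0.06,0.14],"twist": [0,0,0],"fingers": 0.4},{"travel": [0,-0.09,0.14],"twist": [0,0,0],"fingers": 0.4}]}}

```text
time_s: 22.75
eef_pos: [534.7, -186.7, 221.4]
eef_rot: [[-0.261, 0.965, 0.002], [0.965, 0.261, -0.0], [-0.001, 0.002, -1.0]]
contact_force: [0.5, -0.1, 0.3]
width: 59.6
```

Call:
{"api": "move_arm", "payload": {"motion": [{"travel": [0,0,0],"twist": [0,0,0],"fingers": 0.4},{"travel": [0,0,0],"twist": [0,0,0],"fingers": 0.4},{"travel": [0,0,0],"twist": [0,0,0],"fingers": 0.4}]}}

```text
time_s: 23.12
eef_pos: [534.3, -184.2, 219.9]
eef_rot: [[-0.263, 0.965, -0.001], [0.965, 0.263, 0.001], [0.001, -0.0, -1.0]]
contact_force: [-0.0, -0.1, 0.2]
width: 60.0
```

```bash
python3 - <<'E'
from fit import *
ims=[]
for n in ("wrist","scene","top"):
  c=capture(n);W=pts(c);ims.append(c["pixels"][...,::-1]);bright=c["pixels"].min(-1)>70
  for lab,x,y in (("new",534,-118),("closed",523.5,90.5)):
   for l,a,b,R in [("collar",107,116,26),("knob",118,134,16),("top",136,148,16)]:
    m=bright&(np.hypot(W[...,0]-x,W[...,1]-y)<R)&(W[...,2]>a)&(W[...,2]<b);p=W[m]
    if len(p)>8: q,r=circ(p[:,:2]);A=np.c_[p[:,:2]-p[:,:2].mean(0),np.ones(len(p))];g=np.linalg.lstsq(A,p[:,2],rcond=None)[0];print(n,lab,l,len(p),q.round(1),r.round(1),"mean",p.mean(0).round(1),"medz",np.median(p[:,2]).round(1),"slope",g[:2].round(3))
cv2.imwrite("pics/a7.png",np.hstack([cv2.resize(ims[0][40:280,120:440],(400,300)),cv2.resize(ims[1][130:280,180:380],(400,300),interpolation=cv2.INTER_CUBIC)]))
E
```

```text
wrist new collar 2057 [ 534.1 -118.4] 16.9 mean [ 532.5 -118.2  110.4] medz 110.4 slope [-0.002  0.   ]
wrist new knob 19 [ 533.5 -118.6] 10.4 mean [ 524.  -118.1  125.9] medz 123.8 slope [-1.517 -0.413]
wrist new top 1071 [ 533.6 -118.5] 7.5 mean [ 533.6 -118.5  140.3] medz 140.4 slope [0.005 0.004]
scene new collar 97 [ 536.8 -117. ] 16.4 mean [ 540.8 -112.5  111.7] medz 111.7 slope [0.003 0.003]
scene new knob 34 [ 536.4 -116. ] 9.5 mean [ 541.2 -112.1  125.2] medz 125.3 slope [-0.051 -0.101]
scene new top 51 [ 536.7 -116.9] 8.2 mean [ 537.4 -116.   140.9] medz 141.3 slope [-0.049 -0.117]
scene closed collar 140 [524.6  91.5] 16.3 mean [529.2  95.2 111.6] medz 111.6 slope [-0.024 -0.027]
scene closed knob 55 [524.5  91.2] 10.2 mean [530.2  96.2 126. ] medz 126.1 slope [-0.029  0.064]
scene closed top 67 [525.4  92. ] 7.9 mean [525.9  92.6 140.9] medz 141.4 slope [-0.111 -0.093]
top new collar 177 [ 535.2 -119.2] 16.9 mean [ 533.2 -118.2  111.7] medz 111.6 slope [-0.005 -0.011]
top new top 76 [ 534.9 -118.9] 7.5 mean [ 534.9 -118.9  141.4] medz 141.4 slope [-0.027  0.038]
top closed collar 167 [523.3  90.2] 16.8 mean [521.4  88.4 111.9] medz 111.8 slope [0.006 0.004]
top closed top 78 [522.6  89.7] 7.6 mean [522.6  89.6 142. ] medz 142.0 slope [-0.012 -0.   ]
```

View pics/a7.png

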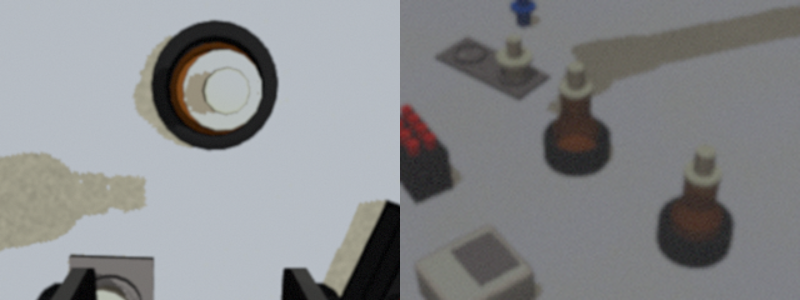

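The collar is level and at the same height as the one on the closed bottle, so the stopper is fully home. The gripper is clear, so I'll hand in.

```bash
python3 -c "
from rig import bot
print(bot.finish_job(), bot.state()['time_s'])"
```

```text
the job is handed in; nothing more can be done
the job is handed in; nothing more can be done
```

The job is done and handed in. The open bottle stands upright in the empty holder, closed with the smaller stopper, and the gripper is open and clear of it. It took about 23 s of the 64 s allowed. I carried the bottle by its neck, upright all the way, and the contact forces I read stayed below 10 N.

**Last checks:**
- **Stopper seating:** its collar is level, with slopes of 0.01 or less. Its height matches the closed bottle's collar in both fixed cameras: 111.7 against 111.6 mm in the scene view, and 111.6 against 111.8 mm in the top view.
- **Knob top:** it is within 0.6 mm of the closed bottle's, at 141.3 against 141.4 mm in the scene view and 141.4 against 142.0 mm in the top view.
- **Camera differences:** the cameras disagreed by 2 to 3 mm on absolute position, about what their calibration allows. I aligned by comparing positions within one camera, and the scene view differed from the wrist view by about 1 mm before the stopper went in.
- **Other objects:** the arm did not touch the big stopper, closed bottle, tube rack, pen or blue look-alike. The last picture shows the big stopper and closed bottle in place. I did not re-measure the tube rack, pen or blue look-alike.

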